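# Check that a boom clamp screw holds its torque

### The job

Check that the clamp screw on the microscope boom stand is tight: pull the blue handle of the beam torque wrench that sits on it clockwise (seen from above) until the pointer stands in the green band, and keep it there for a full two seconds without going into the red and without the screw turning. Then let the wrench spring back to rest, and slide the yellow marker of the inspection tally all the way from its red end to its green end to record the check. Leave everything else on the bench where it is.

Things in the scene. Friction and masses are not known exactly. Their poses are not given: they have to be found in the camera images.
- stand: Boom stand bolted down: dark base plate 200 x 150 x 18 mm, white clamp block 66 mm square, 78 mm high, steel boom bar and black ring lamp (90 mm wide, to 62 mm height) on its +x side. Origin on the bench, straight below the vertical axis of the clamp screw. At rest, wrench and pointer lie along the stand's -x direction from the screw.
- wrench_grip (a point): Middle of the wrench's blue handle, 185 mm from the screw axis, 100 mm above the bench. The handle is a bar 90 mm long (along this point's x axis, which points to the screw), 26 mm wide, 87 to 113 mm above the bench, nothing taller than 25 mm below it. It swings in a level circle about the screw axis.
- wrench (a joint): Bending of the beam torque wrench: angle of handle and scale relative to screw and pointer, rad, positive clockwise from above; 0 at rest; springs back when let go. A torsion spring of 4.7 N m per rad about the screw axis. The pointer is in the white band below 0.15, in the green from 0.15 to 0.29 (about 4 to 7 N at the handle), in the red above.
- screw (a joint): Turn of the clamp screw in the stand, rad, positive clockwise; 0 at the start. The pointer is fixed to the screw. The screw stays put up to about 1.8 N m and slips beyond.
- pointer_tip (a point): Ball tip of the black pointer needle, 122 mm from the screw axis and 124 mm above the bench, over the scale plate with the coloured bands, which lies 85 to 135 mm from the screw axis, 114 mm above the bench. It moves only if the screw turns.
- tally: Inspection tally bolted to the bench: grey block 190 (x) x 70 (y) x 20 mm high, with red patches towards its -x end and green patches towards its +x end. Origin at the centre of its underside, x along the track.
- marker_grip (a point): Grip point in the tally's yellow marker, 52 mm above the bench. The grip is 34 mm along the track, 24 mm across, its top 69 mm above the bench; under it a black foot 44 x 24 mm, 20 to 30 mm above the bench. It slides along the tally's x axis from -50 mm (red end) to +50 mm (green end) of its origin, against about 1.5 N, and stays where it is left.
- marker (a joint): Travel of the marker, m: 0 at the red end stop, 0.100 at the green end stop.
- rack: Loose yellow tube rack 130 x 90 mm, 72 mm high over the tubes; origin at the centre of its underside. Leave alone.
- tape: Loose roll of tape 110 mm across, 25 mm high; origin at the centre of its underside. Leave alone.
- jar: Loose white jar 56 mm across, 85 mm high; origin at the centre of its underside. Leave alone.
- dish: Loose clear dish 90 mm across, 18 mm high; origin at the centre of its underside. Leave alone.
- pen: Loose pen 135 mm long, 13 mm thick; origin under its middle. Leave alone.
Mind the look-alikes: they are no part of the job. What is meant by the tally is not orange or turquoise, and is the larger of those in its own colour.

How it is judged:
On the way, in this order (a step that is already met when the one before it is completed fails the run):
1. the wrench stands with its pointer in the green band (0.15 to 0.29 rad) for 1.5 s on end, the screw not turning (value of joint wrench between 0.15 and 0.29 rad and value of joint screw between -0.05 and 0.05 rad), for 1.5 s.
2. the wrench is back at rest (within 0.06 rad), before the marker has reached the green end (value of joint wrench between -0.06 and 0.06 rad and value of joint marker below 0.09 m), for 0.2 s.
3. the marker is at the green end (travel above 92 mm) (value of joint marker above 0.092 m), for 0.2 s.
At the end, for the whole second after the job is handed in: The wrench is at rest within 0.06 rad of zero, the screw is within 0.05 rad of where it started, the marker stands still at the green end (travel above 92 mm) (value of joint wrench between -0.06 and 0.06 rad and value of joint screw between -0.05 and 0.05 rad and value of joint marker above 0.092 m and velocity of joint marker between -0.01 and 0.01 m/s and velocity of joint wrench between -0.05 and 0.05 rad/s); the robot touches nothing.
It fails at once if the pointer goes into the red (wrench above 0.31 rad) (value of joint wrench above 0.31 rad).
It fails at once if the wrench is pulled the wrong way, counter-clockwise (beyond 0.12 rad) (value of joint wrench below -0.12 rad).
It fails at once if the screw turns by more than 0.05 rad (value of joint screw above 0.05 rad or value of joint screw below -0.05 rad).
It fails at once if a loose bystander (the yellow tube rack, the roll of tape, the white jar, the dish, the pen) is moved by more than 30 mm (distance of any of rack, tape, jar, dish, pen from where it was at the start of the episode above 0.03 m).
It also fails if it takes over 64 s, if anything falls off the work surface, if the arm or the gripper's body presses on something with over 40 N, if the wrist force passes 120 N, or if a joint passes its speed limit or range.

### The arm

A 7-joint arm with a two-finger parallel gripper is mounted at the origin on the work surface. World frame = base frame: x ahead of the robot, y to its left, z up, the work surface at z = 0. Lengths are in m, angles in rad, forces in N, time in s.
With the tool pointing down it reaches from about 0.35 to 0.9 m from the base axis. Payload 8.1 kg.
Tool frame: the origin (TCP) lies between the finger pads; the fingertips stand 11 mm ahead of it and the grasp point (between the pads) lies 8 mm behind it; z points along the fingers, y is the line along which they close (so a half turn about z gives the same grasp; the last joint's range is limited). The gripper opens to 92 mm and grips with 3 to 60 N. Pads are 19 mm wide; open, the fingers measure 130 mm over their backs; the gripper's body (75 mm by 190 mm) begins 47 mm behind the grasp point.
Start: joints at [1.24, 0.434, 0.025, 1.573, -0.012, 1.134, -0.075], TCP at [0.141, -0.609, 0.238] pointing down, gripper open.
Joint ranges: [-2.62, 2.62], [-0.44, 2.09], [-1.27, 1.32], [0.08, 2.57], [-1.32, 4.46], [0.12, 2], [-2.74, 2.74]. Speed limits (rad/s): [2.22, 2.22, 3.01, 3.01, 3.14, 3.14, 3.14].

### API

Orientations are given as a rotation vector (axis times angle).
In Python, from cell import observe, get_image, camera_params, sign_off gives the robot as it stands.
- The arm moves only by the shell command python3 -m pendant 'ROWS' [FORCE]. ROWS is JSON, one flat list of numbers, 7 for each row, row after row: the shift along the tool's x, y, z in m, then the turn, a rotation vector about the tool's x, y, z in rad, then the finger opening in m, from 0 to 0.0918. In form: [dx, dy, dz, rx, ry, rz, jaw, dx, dy, dz, rx, ry, rz, jaw, ...]. A call has 1 to 10 rows; each row shifts and turns the commanded pose from where the row before left it, along the tool's axes as they then stand; what a row does not reach is not made up. A row lasts 1/8 s, in which the tool goes at most 62.5 mm and 10.7 degrees, less where a joint would pass 70% of its speed; a pose out of reach is approached as far as the arm can. A call is refused whole if a number of a shift passes 0.0625 or a number of a turn 0.188, either way. A call with a gripper value outside its range is refused whole. The fingers move at their own pace and stop on an object; FORCE is the grip in N (left out, the last holds). Time passes only in rows, so rows that do not move let the fingers close. It gives the time, the measured TCP pose, the force, the opening and the grip force at its end, in the units of the state.
- observe(): the state, without advancing time (a new reading comes with each control period).
- get_image(name): name is "side" or "top"; returns the picture (384x512x3 uint8, red, green, blue); there is no depth.
- camera_params(name): a dict with "intrinsics" (3x3 intrinsics, pixels), "eye" and "rotation" of the camera in the world. Camera axes: x right, y down, z forward; pixel columns grow to the right and rows downward; lengths in m; the calibration is good to about 2 mm. A picture is of the moment at which its call begins. camera_params takes no time and is no camera call.
- sign_off(): hands the job in; it is judged then, once.
The state is a dict: "clock": time; "joints": joint angles; "dq": joint speeds; "joint_efforts": joint torques, N m; "position": TCP position; "ee_rot": TCP orientation; "force": force on the tool from outside, world axes, zero at the start; "ft_torque": the same for the moment, N m; "width": opening from 0.0 (shut) to 1.0 (fully open); "gripper_force": force on a finger pad.
Only numpy, scipy, OpenCV 4.12 (cv2) and the standard library are available. Lean on these libraries where they do the work, as an engineer would, in place of code of your own. Each camera call takes 0.05 s, during which the arm holds its last target. There are 200 camera calls.

## Working session

There is one attempt and no reset: what is moved stays moved. The work goes in short steps, Python scripts to look and compute and a shell command to move; the robot and the scene stay as the last step left them, time stands still between calls to the robot, and variables do not carry over. Pictures are saved under pics/ and viewed, at most 10 in all, crops included, and the job is handed in when it is done.

```bash
mkdir -p pics; ls; python3 - <<'E'
from cell import *
import cv2,numpy as np
for n in("top","side"):
    im=get_image(n); cv2.imwrite(f"pics/{n}0.png",cv2.cvtColor(im,cv2.COLOR_RGB2BGR))
    p=camera_params(n); print(n,np.round(p["intrinsics"],1).tolist(),np.round(p["eye"],3),np.round(p["rotation"],3).tolist())
o=observe();print(o)
E
```

```text
pics
top [[426.4, 0.0, 254.6], [0.0, 426.4, 194.5], [0.0, 0.0, 1.0]] [0.255 0.032 1.486] [-2.122, 2.153, -0.149]
side [[389.9, 0.0, 255.0], [0.0, 389.9, 189.3], [0.0, 0.0, 1.0]] [-0.059  0.543  0.982] [-1.068, 2.509, -0.884]
{'clock': 0.1, 'joints': array([ 1.24039581,  0.43512771,  0.02499473,  1.57401081, -0.01161548,
        1.13400056, -0.07511384]), 'dq': array([-0.00043016,  0.00046962,  0.00091995, -0.00138101, -0.00195883,
       -0.00119015, -0.00085614]), 'joint_efforts': array([ 4.98794223e-03, -6.69127965e+01,  9.89013612e-01, -3.15144753e+01,
       -6.03575399e-02,  3.74582189e-02,  1.55500647e-04]), 'position': array([ 0.14098875, -0.60843203,  0.23703776]), 'ee_rot': array([-3.11989174e+00, -3.56728886e-01,  4.39477220e-04]), 'force': array([-1.21725499,  0.09181948,  0.21034575]), 'ft_torque': array([ 0.0209396 , -0.06310958, -0.03033893]), 'gripper_force': 0.0, 'width': 0.9981693382262841}
```

View pics/top0.png

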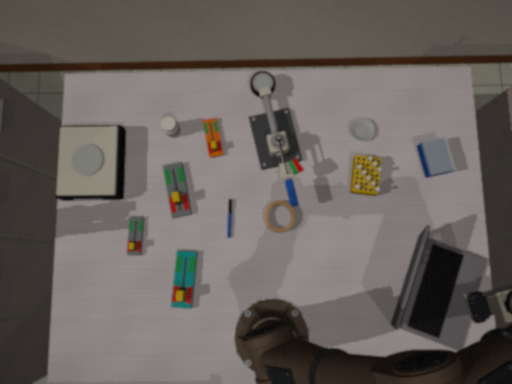

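View pics/side0.png

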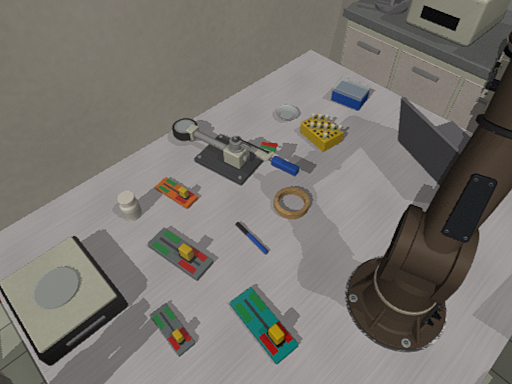

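The top view shows four tally look-alikes: orange (213,138), large grey (178,190), small grey (136,235) and turquoise (185,280). I pick the large grey one. The wrench handle is at (291,192), the screw at about (279,142) and the tape at (280,215). I'll check these in close crops.

```bash
python3 - <<'E'
import cv2,numpy as np
a=cv2.imread("pics/top0.png"); b=cv2.imread("pics/side0.png")
def c(im,x,y,w,h,s):return cv2.resize(im[y:y+h,x:x+w],None,fx=s,fy=s,interpolation=cv2.INTER_CUBIC)
L=c(a,150,155,55,75,7); R=c(a,240,100,70,120,5)
o=np.zeros((600,760,3),np.uint8); o[:525,:385]=L; o[:600,400:750]=R
cv2.imwrite("pics/crop_top.png",o)
L=c(b,140,215,80,70,4.5); R=c(b,190,125,120,75,5)
o=np.zeros((700,600,3),np.uint8); o=np.zeros((600,800,3),np.uint8); 
o[:315,:360]=L
R=c(b,190,125,120,75,3.6);o[325:325+270,:432]=R
cv2.imwrite("pics/crop_side.png",o[:,:440])
E
```

```text
(no output)
```

View pics/crop_top.png

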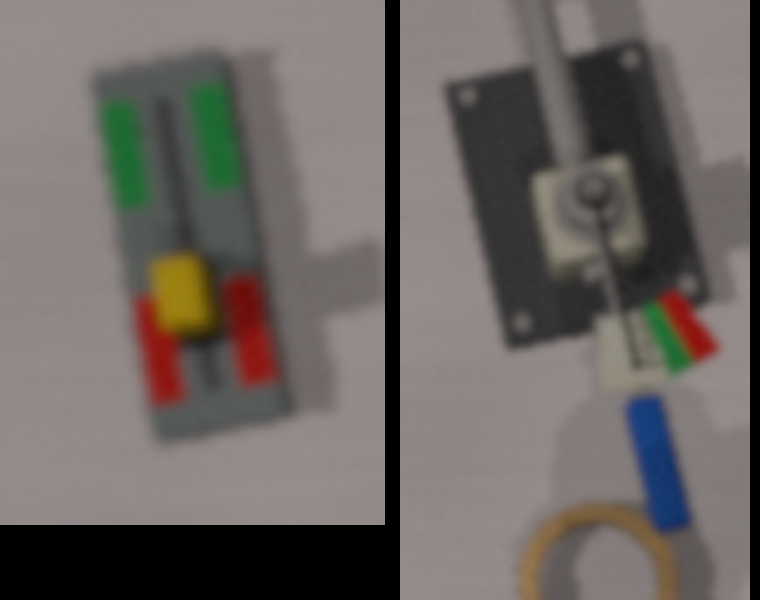

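View pics/crop_side.png

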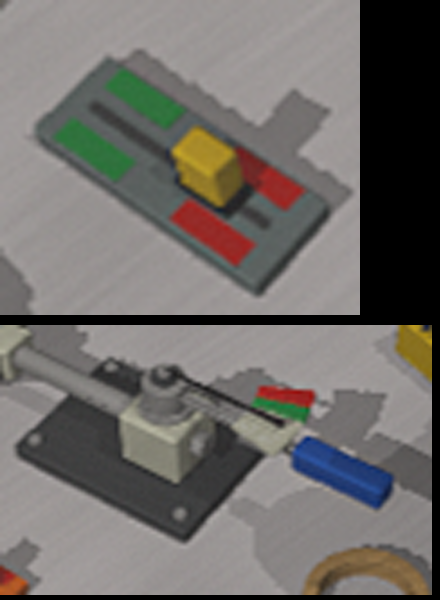

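The top crop confirms the choice: a grey block with red patches at the near end, green at the far end, and a yellow marker at about (176,197). The blue handle's top centre is at about (291.6,192.6), and the red band lies to the right of the pointer. So clockwise means moving the handle left in the image (+y).

```bash
cat >h.py <<'E'
from cell import *
import numpy as np
from scipy.spatial.transform import Rotation as Ro
def ray(n,u,v,z):
    p=camera_params(n); d=Ro.from_rotvec(p["rotation"]).as_matrix()@np.linalg.inv(p["intrinsics"])@[u,v,1]
    e=np.asarray(p["eye"]); return (e+d*(z-e[2])/d[2])
E
python3 - <<'E'
from h import *
f=lambda u,v,ox,oy,s:((u+.5)/s-.5+ox,(v+.5)/s-.5+oy)
def P(l,n,pts,z,*a):
    r=np.array([ray(n,*f(u,v,*a),z)[:2] for u,v in pts]); print(l,np.round(r,4).tolist(),"mean",np.round(r.mean(0),4))
tr=(240,100,5);tl=(150,155,7)
H=[(u-400,v) for u,v in[(627,400),(660,397),(690,523),(655,530)]]
P("handle top",'top',H,.113,*tr)
P("screw",'top',[(194,190)],.13,*tr)
P("tip",'top',[(239,366)],.124,*tr)
P("base",'top',[(45,83),(243,40),(307,300),(108,350)],.018,*tr)
P("tally",'top',[(93,75),(222,50),(293,413),(157,442)],.02,*tl)
P("marker",'top',[(150,257),(197,254),(208,325),(160,332)],.069,*tl)
P("green/red",'top',[(124,155),(215,137),(160,350),(251,330)],.02,*tl)
sl=(140,215,4.5);sr=(190,125,3.6)
P("marker s",'side',[(172,150),(200,126),(243,150),(213,178)],.069,*sl)
P("tally s",'side',[(110,58),(328,208),(258,280),(38,130)],.02,*sl)
P("handle s",'side',[(293,118),(306,111),(392,149),(380,157)],.113,*sr)
P("tip s",'side',[(280,98)],.124,*sr)
E
```

```text
handle top [[0.5117, -0.053], [0.5133, -0.0746], [0.43, -0.0918], [0.4257, -0.069]] mean [ 0.4702 -0.0721]
screw [[0.6489, -0.0337]] mean [ 0.6489 -0.0337]
tip [[0.532, -0.0607]] mean [ 0.532  -0.0607]
base [[0.7625, 0.0658], [0.792, -0.0768], [0.6001, -0.1169], [0.5665, 0.0238]] mean [ 0.6803 -0.026 ]
tally [[0.5873, 0.37], [0.5991, 0.3051], [0.4148, 0.2677], [0.4014, 0.3348]] mean [0.5007 0.3194]
marker [[0.4861, 0.3295], [0.4872, 0.3068], [0.4525, 0.301], [0.4495, 0.3241]] mean [0.4688 0.3154]
green/red [[0.546, 0.3537], [0.5545, 0.308], [0.4472, 0.3341], [0.4565, 0.2889]] mean [0.5011 0.3212]
marker s [[0.4832, 0.3288], [0.4849, 0.3066], [0.4536, 0.2982], [0.4509, 0.3228]] mean [0.4681 0.3141]
tally s [[0.5969, 0.305], [0.4121, 0.2727], [0.404, 0.3339], [0.5837, 0.37]] mean [0.4992 0.3204]
handle s [[0.5163, -0.059], [0.5143, -0.0729], [0.4332, -0.0929], [0.4341, -0.079]] mean [ 0.4745 -0.0759]
tip s [[0.5334, -0.0602]] mean [ 0.5334 -0.0602]
```

The two views agree to within a few mm. The tally is at (0.500,0.320) with a yaw of 11°, and the marker at (0.4685,0.315), about 18 mm off the red stop. The screw is at (0.649,-0.034) with a stand yaw of 13°, which puts the handle centre at about (0.470,-0.075). The tool yaw is already 13°, so I'll lift first to clear the laptop screen and then travel.

```bash
python3 -m pendant '[0,0,-0.04,0,0,0,0.06, 0,0,-0.04,0,0,0,0.06, 0,0,-0.04,0,0,0,0.06, 0.04,-0.02,0,0,0,0,0.06, 0.04,-0.04,0,0,0,0,0.06, 0.04,-0.04,0,0,0,0,0.06, 0.04,-0.04,0,0,0,0,0.06, 0.04,-0.04,0,0,0,0,0.06, 0.04,-0.04,0,0,0,0,0.06, 0,0,0,0,0,0,0.06]'
cat >rel.py <<'E'
import sys
from h import *
# tool-frame shift to target x y z, yaw deg
t=np.array(list(map(float,sys.argv[1:4]))); yaw=np.radians(float(sys.argv[4]))
o=observe(); R=Ro.from_rotvec(o["ee_rot"])
T=Ro.from_matrix([[np.cos(yaw),np.sin(yaw),0],[np.sin(yaw),-np.cos(yaw),0],[0,0,-1]])
print("clock",o["clock"],"pos",o["position"].round(4),"shift",R.inv().apply(t-o["position"]).round(4),"turn",(R.inv()*T).as_rotvec().round(4),"F",o["force"].round(2),"w",round(o["width"]*.0918,4),"g",o["gripper_force"])
E
python3 rel.py .470 -.075 .36 13
```

```text
clock: 1.35
position: [0.3277, -0.3363, 0.3579]
ee_rot: [-3.119, -0.369, -0.001]
force: [-1.0, -1.7, -0.1]
width: 0.656
gripper_force: 0.0
clock 1.35 pos [ 0.3277 -0.3363  0.3579] shift [ 0.1993 -0.2209 -0.0018] turn [-0.0008 -0.001   0.0086] F [-0.99 -1.74 -0.09] w 0.0602 g 0.0
```

```bash
python3 -m pendant '[0.033,-0.037,0,0,0,0,0.06, 0.033,-0.037,0,0,0,0,0.06, 0.033,-0.037,0,0,0,0,0.06, 0.033,-0.037,0,0,0,0,0.06, 0.033,-0.037,0,0,0,0,0.06, 0.033,-0.036,0,0,0,0,0.06, 0,0,0.04,0,0,0,0.06, 0,0,0.04,0,0,0,0.06, 0,0,0.04,0,0,0,0.06, 0,0,0,0,0,0,0.06]'
python3 rel.py .470 -.075 .105 13
```

```text
clock: 2.6
position: [0.4662, -0.0812, 0.2353]
ee_rot: [-3.12, -0.355, 0.009]
force: [-0.1, 0.1, 1.2]
width: 0.655
gripper_force: 0.0
clock 2.6 pos [ 0.4662 -0.0812  0.2353] shift [ 0.0058 -0.0049  0.1303] turn [-0.002   0.0057 -0.0001] F [-0.08  0.12  1.25] w 0.0601 g 0.0
```

```bash
python3 -m pendant '[0.005,-0.005,0.02,0,0,0,0.06, 0,0,0.03,0,0,0,0.06, 0,0,0.03,0,0,0,0.06, 0,0,0.03,0,0,0,0.06, 0,0,0.02,0,0,0,0.06, 0,0,0,0,0,0,0.06, 0,0,0,0,0,0,0.06]' 15
python3 rel.py .470 -.075 .105 13
python3 - <<'E'
from h import *
import cv2
a=cv2.cvtColor(get_image("top"),4);b=cv2.cvtColor(get_image("side"),4)
f=lambda i,x,y:cv2.resize(i[y:y+100,x:x+100],None,fx=4,fy=4,interpolation=2)
cv2.imwrite("pics/grip.png",np.hstack([f(a,240,120),f(b,220,110)]))
E
```

```text
clock: 3.48
position: [0.4733, -0.0747, 0.1092]
ee_rot: [3.121, 0.356, 0.003]
force: [0.4, 0.3, -0.3]
width: 0.655
gripper_force: 0.0
clock 3.475 pos [ 0.4733 -0.0747  0.1092] shift [-0.0032 -0.0005  0.0042] turn [ 0.0009 -0.002   0.0003] F [ 0.41  0.33 -0.31] w 0.0601 g 0.0
```

View pics/grip.png

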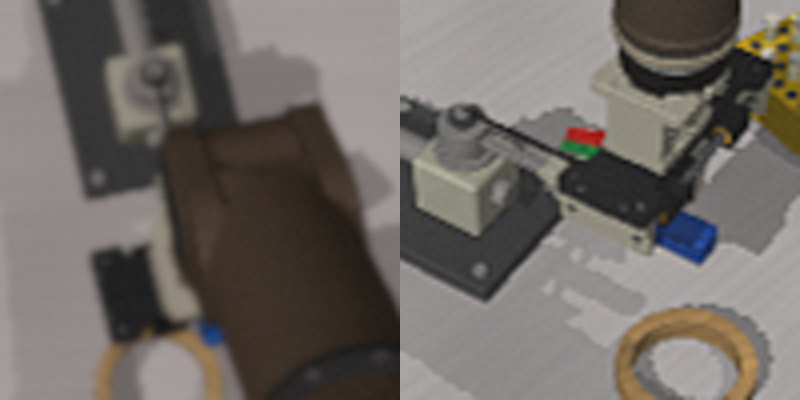

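The fingers straddle the handle with no contact: blue is visible below the gripper at (211,332) in the left crop and (688,235) in the right. Next I lower slightly and close.

```bash
python3 -m pendant '[-0.003,0,0.01,0,0,0,0.06, 0,0,0,0,0,0,0.045, 0,0,0,0,0,0,0.035, 0,0,0,0,0,0,0.03, 0,0,0,0,0,0,0.02, 0,0,0,0,0,0,0.02, 0,0,0,0,0,0,0.02,0,0,0,0,0,0,0.02]' 15
python3 rel.py .470 -.075 .105 13
```

```text
clock: 4.58
position: [0.4691, -0.075, 0.0977]
ee_rot: [-3.121, -0.357, -0.0]
force: [-0.6, 1.0, -0.1]
width: 0.282
gripper_force: 15.0
clock 4.575 pos [ 0.4691 -0.075   0.0977] shift [ 0.0009  0.0002 -0.0073] turn [-0.     -0.0001  0.001 ] F [-0.58  0.98 -0.13] w 0.0259 g 15.000763088464737
```

```bash
python3 -m pendant '[0,-0.0041,0,0,0,0.022,0.02, 0,-0.0041,0,0,0,0.022,0.02, 0,-0.0041,0,0,0,0.022,0.02, 0,-0.0041,0,0,0,0.022,0.02, 0,-0.0041,0,0,0,0.022,0.02, 0,0,0,0,0,0,0.02, 0,0,0,0,0,0,0.02]' 15
python3 rel.py .470 -.075 .098 13
```

```text
clock: 5.45
position: [0.4656, -0.055, 0.0978]
ee_rot: [3.136, 0.185, 0.001]
force: [2.6, -0.1, -0.4]
width: 0.284
gripper_force: 15.0
clock 5.45 pos [ 0.4656 -0.055   0.0978] shift [ 0.0021  0.0204 -0.0002] turn [ 0.0002 -0.0004 -0.1089] F [ 2.58 -0.15 -0.36] w 0.0261 g 15.020258277654648
```

```bash
python3 -m pendant '[0,-0.0041,0,0,0,0.022,0.02, 0,-0.0041,0,0,0,0.022,0.02, 0,-0.0041,0,0,0,0.022,0.02, 0,-0.0041,0,0,0,0.022,0.02, 0,-0.0041,0,0,0,0.022,0.02, 0,0,0,0,0,0,0.02]' 15
python3 rel.py .470 -.075 .098 13
python3 - <<'E'
from h import *
import cv2
a=cv2.cvtColor(get_image("top"),4);b=cv2.cvtColor(get_image("side"),4)
f=lambda i,x,y:cv2.resize(i[y:y+80,x:x+80],None,fx=5,fy=5,interpolation=2)
cv2.imwrite("pics/pull.png",np.hstack([f(a,240,120),f(b,220,110)]))
o=observe();print(o["force"],o["ft_torque"])
E
```

```text
clock: 6.2
position: [0.4641, -0.0343, 0.0978]
ee_rot: [3.141, 0.012, 0.001]
force: [3.7, -3.5, -0.5]
width: 0.284
gripper_force: 15.0
clock 6.2 pos [ 0.4641 -0.0343  0.0978] shift [ 0.0056  0.0408 -0.0002] turn [ 2.000e-04 -5.000e-04 -2.194e-01] F [ 3.72 -3.53 -0.52] w 0.0261 g 15.030216872692108
[ 4.81513617 -3.27349146 -0.26977545] [-0.6544331  -0.79011812  0.32154995]
```

View pics/pull.png

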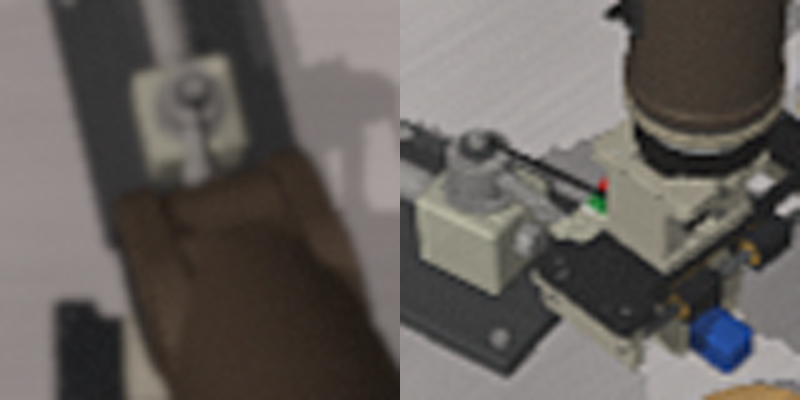

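The right crop shows the pointer tip at (597,190), over the green band, and the swept angle is about 0.22 rad. I'll hold it there for 2.5 s.

```bash
H='0'; python3 -m pendant '[0,0,0,0,0,0,0.02, 0,0,0,0,0,0,0.02, 0,0,0,0,0,0,0.02, 0,0,0,0,0,0,0.02, 0,0,0,0,0,0,0.02, 0,0,0,0,0,0,0.02, 0,0,0,0,0,0,0.02, 0,0,0,0,0,0,0.02, 0,0,0,0,0,0,0.02, 0,0,0,0,0,0,0.02]' 15
python3 -m pendant '[0,0,0,0,0,0,0.02, 0,0,0,0,0,0,0.02, 0,0,0,0,0,0,0.02, 0,0,0,0,0,0,0.02, 0,0,0,0,0,0,0.02, 0,0,0,0,0,0,0.02, 0,0,0,0,0,0,0.02, 0,0,0,0,0,0,0.02, 0,0,0,0,0,0,0.02, 0,0,0,0,0,0,0.02]' 15
python3 rel.py .4695 -.075 .098 13
```

```text
clock: 7.55
position: [0.4641, -0.0346, 0.0978]
ee_rot: [3.141, 0.012, 0.001]
force: [4.2, -2.7, 0.0]
width: 0.282
gripper_force: 15.1
clock: 8.8
position: [0.4641, -0.0346, 0.0978]
ee_rot: [3.141, 0.012, 0.001]
force: [3.9, -2.8, -0.6]
width: 0.284
gripper_force: 15.1
clock 8.8 pos [ 0.4641 -0.0346  0.0978] shift [ 0.0051  0.0404 -0.0002] turn [ 2.000e-04 -5.000e-04 -2.193e-01] F [ 3.94 -2.79 -0.62] w 0.0261 g 15.052611082792282
```

```bash
python3 -m pendant '[0,0.0041,0,0,0,-0.022,0.02, 0,0.0041,0,0,0,-0.022,0.02, 0,0.0041,0,0,0,-0.022,0.02, 0,0.0041,0,0,0,-0.022,0.02, 0,0.0041,0,0,0,-0.022,0.02, 0,0.0041,0,0,0,-0.022,0.02, 0,0.0041,0,0,0,-0.022,0.02, 0,0.0041,0,0,0,-0.022,0.02, 0,0.0041,0,0,0,-0.022,0.02, 0,0.0041,0,0,0,-0.022,0.02]' 15
python3 -m pendant '[0,0,0,0,0,0,0.02, 0,0,0,0,0,0,0.02, 0,0,0,0,0,0,0.035, 0,0,0,0,0,0,0.06, 0,0,0,0,0,0,0.06, 0,0,-0.01,0,0,0,0.06, 0,0,-0.03,0,0,0,0.06, 0,0,-0.04,0,0,0,0.06, 0,0,-0.04,0,0,0,0.06, 0,0,0,0,0,0,0.06]' 
python3 rel.py .4685 .315 .2 11
python3 - <<'E'
from h import *
import cv2
b=cv2.cvtColor(get_image("side"),4)
cv2.imwrite("pics/rest.png",cv2.resize(b[110:210,180:310],None,fx=5,fy=5,interpolation=2))
E
```

```text
clock: 10.05
position: [0.469, -0.0746, 0.0979]
ee_rot: [-3.12, -0.358, -0.002]
force: [5.1, 1.8, -2.4]
width: 0.281
gripper_force: 15.0
clock: 11.3
position: [0.47, -0.0751, 0.2212]
ee_rot: [3.12, 0.357, 0.009]
force: [0.5, -0.6, -1.6]
width: 0.657
gripper_force: 0.0
clock 11.3 pos [ 0.47   -0.0751  0.2212] shift [ 0.0864 -0.3804  0.0208] turn [ 0.0022 -0.0058  0.0357] F [ 0.48 -0.63 -1.61] w 0.0603 g 0.0
```

View pics/rest.png

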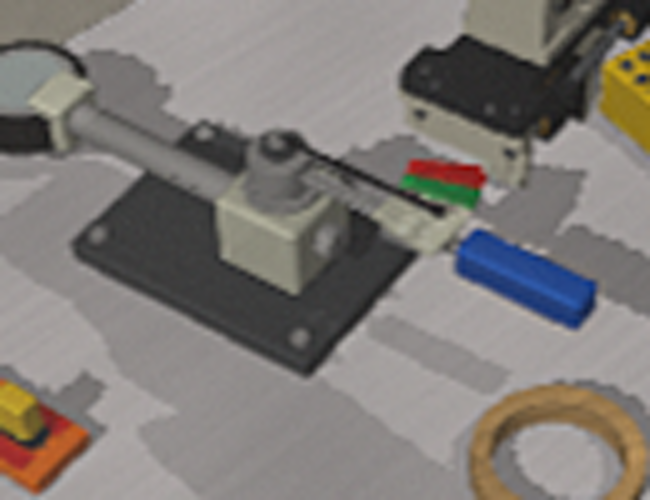

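The wrench is back at rest and the pointer tip is still at (268,153) in full-image pixels, so the screw has not turned. Next is the marker.

```bash
python3 -m pendant '[0.01,-0.042,0,0,0,0,0.06, 0.01,-0.042,0,0,0,0,0.06, 0.01,-0.042,0,0,0,0,0.06, 0.01,-0.042,0,0,0,0,0.06, 0.01,-0.042,0,0,0,0,0.06, 0.01,-0.042,0,0,0,0,0.06, 0.01,-0.042,0,0,0,0,0.06, 0.01,-0.042,0,0,0,0,0.06, 0.006,-0.044,0.0,0,0,0.035,0.06, 0,0,0,0,0,0,0.06]' 
python3 rel.py .4685 .315 .046 11
```

```text
clock: 12.6
position: [0.464, 0.3182, 0.2167]
ee_rot: [-3.125, -0.311, 0.004]
force: [0.5, 0.3, 0.4]
width: 0.653
gripper_force: 0.0
clock 12.6 pos [0.464  0.3182 0.2167] shift [0.0042 0.0043 0.1707] turn [-0.0018  0.0022  0.0063] F [0.49 0.33 0.37] w 0.06 g 0.0
```

```bash
python3 -m pendant '[0.003,0.003,0.03,0,0,0,0.06, 0,0,0.04,0,0,0,0.06, 0,0,0.04,0,0,0,0.06, 0,0,0.035,0,0,0,0.06, 0,0,0.02,0,0,0,0.06, 0,0,0,0,0,0,0.06, 0,0,0,0,0,0,0.06]' 
python3 rel.py .4685 .315 .046 11
```

```text
clock: 13.48
position: [0.4699, 0.3118, 0.0532]
ee_rot: [3.127, 0.302, 0.0]
force: [1.3, 0.5, 0.8]
width: 0.654
gripper_force: 0.0
clock 13.475 pos [0.4699 0.3118 0.0532] shift [-0.0008 -0.0034  0.0072] turn [ 0.0001 -0.0001  0.0005] F [1.31 0.54 0.77] w 0.0601 g 0.0
```

```bash
python3 -m pendant '[0,-0.0035,0.006,0,0,0,0.06, 0,0,0,0,0,0,0.045, 0,0,0,0,0,0,0.035, 0,0,0,0,0,0,0.025, 0,0,0,0,0,0,0.018, 0,0,0,0,0,0,0.018, 0,0,0,0,0,0,0.018]' 12
python3 rel.py .549 .3298 .046 11
```

```text
clock: 14.35
position: [0.469, 0.3162, 0.0469]
ee_rot: [-3.126, -0.303, -0.001]
force: [-1.6, 2.7, 0.2]
width: 0.26
gripper_force: 12.0
clock 14.35 pos [0.469  0.3162 0.0469] shift [0.0811 0.002  0.0009] turn [-0.0009 -0.0004  0.001 ] F [-1.62  2.69  0.16] w 0.0238 g 11.997724324464798
```

```bash
python3 -m pendant '[0.01,0,0,0,0,0,0.018, 0.01,0,0,0,0,0,0.018, 0.01,0,0,0,0,0,0.018, 0.01,0,0,0,0,0,0.018, 0.01,0,0,0,0,0,0.018, 0.01,0,0,0,0,0,0.018, 0.008,0,0,0,0,0,0.018, 0.005,0,0,0,0,0,0.018, 0,0,0,0,0,0,0.018]' 12
python3 rel.py .549 .3298 .046 11
```

```text
clock: 15.48
position: [0.5419, 0.3299, 0.0469]
ee_rot: [-3.126, -0.302, -0.002]
force: [0.2, 4.5, 3.7]
width: 0.26
gripper_force: 12.0
clock 15.475 pos [0.5419 0.3299 0.0469] shift [0.0069 0.0015 0.0009] turn [-0.0007 -0.0015  0.0003] F [0.23 4.5  3.7 ] w 0.0239 g 11.99562594294548
```

```bash
python3 -m pendant '[0.003,0.0005,0,0,0,0,0.018, 0.003,0.0005,0,0,0,0,0.018, 0.002,0,0,0,0,0,0.018, 0,0,0,0,0,0,0.018]' 12
python3 rel.py .549 .3298 .046 11
python3 -m pendant '[0.002,0,0,0,0,0,0.018, 0.002,0,0,0,0,0,0.018, 0,0,0,0,0,0,0.018]' 12
```

```text
clock: 15.98
position: [0.5487, 0.3311, 0.0469]
ee_rot: [-3.125, -0.303, -0.0]
force: [-1.8, 7.2, 3.5]
width: 0.262
gripper_force: 12.0
clock 15.975 pos [0.5487 0.3311 0.0469] shift [0.0001 0.0014 0.0009] turn [-0.0014 -0.0004  0.0014] F [-1.83  7.19  3.54] w 0.0241 g 12.000513821840286
clock: 16.35
position: [0.5498, 0.3314, 0.0467]
ee_rot: [3.126, 0.305, -0.007]
force: [-11.4, 3.3, 11.7]
width: 0.26
gripper_force: 12.0
```

The force rose to -11 N, so the end stop is reached. I release, lift and check.

```bash
python3 -m pendant '[-0.002,0,0,0,0,0,0.018, 0,0,0,0,0,0,0.035, 0,0,0,0,0,0,0.06, 0,0,0,0,0,0,0.06, 0,0,-0.02,0,0,0,0.06, 0,0,-0.04,0,0,0,0.06, 0,0,-0.05,0,0,0,0.06, 0,0,-0.05,0,0,0,0.06, 0,0,-0.05,0,0,0,0.06, 0,0,0,0,0,0,0.06]'
python3 - <<'E'
from h import *
import cv2
b=cv2.cvtColor(get_image("side"),4)
cv2.imwrite("pics/end.png",cv2.resize(b[100:300,90:340],None,fx=3,fy=3,interpolation=2))
E
```

```text
clock: 17.6
position: [0.5521, 0.3322, 0.263]
ee_rot: [-3.123, -0.302, -0.012]
force: [0.2, 0.9, -1.0]
width: 0.656
gripper_force: 0.0
```

View pics/end.png

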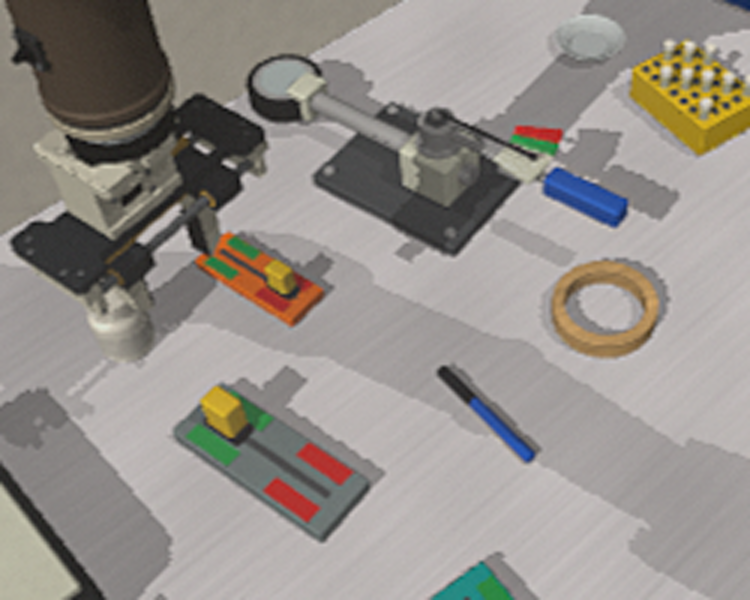

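The marker at (225,413) stands at the green end, the wrench is at rest and the bystanders are in place. The arm is clear of everything at z = 0.26, so I'm handing in.

```bash
python3 -m pendant '[0,0,0,0,0,0,0.06,0,0,0,0,0,0,0.06]' >/dev/null; python3 -c "from cell import *;print(sign_off())"
```

```text
the job is handed in; nothing more can be done
None
```

I handed the job in with every step carried out: by my measurements the wrench was held in the green at about 0.22 rad for over 2.5 s with no sign of the screw turning, then returned to rest, and the marker was pushed to its green end stop; no verdict was returned.

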